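Call a workmate and point out the bead to reject

ROBOT

A 6-joint arm with a two-finger parallel gripper is mounted at the origin on the work surface. World frame = base frame: x ahead of the robot, y to its left, z up, the work surface at z = 0. Lengths are in m, angles in rad, forces in N, time in s.
With the tool pointing down it reaches from about 0.4 to 0.825 m from the base axis. Payload 7 kg.
Tool frame: the origin (TCP) lies between the finger pads, 19 mm behind the fingertips; this is the grasp point; z points along the fingers, y is the line along which they close (so a half turn about z gives the same grasp; the last joint's range is limited). The gripper opens to 88 mm and grips with 3 to 60 N. Pads are 19 mm wide; open, the fingers measure 130 mm over their backs; the gripper's body (78 mm by 193 mm) begins 47 mm behind the grasp point.
Start: joints at [1.466, 0.359, 0.012, 0, -1.224, -0.288], TCP at [0.258, 0.624, 0.245] pointing down, gripper open.
Joint ranges: [-3.07, 3.07], [-1.43, 2.12], [-1.02, 1.25], [-3.03, 1.67], [-3.05, -0], [-3.03, 3.03]. Speed limits (rad/s): [2.39, 2.39, 3.01, 3.14, 3.14, 3.14].

INTERFACE

Orientations are given as [roll, pitch, yaw] about the fixed x, y, z axes, in that order (R = Rz(yaw) Ry(pitch) Rx(roll)).
In Python, from station import telemetry, eyes, ticket, recognise, trace gives the robot as it stands. The module is installed in compiled form; this text tells all that it offers.
- The arm moves only by the tool servo_tool, never from a script. Its argument "series" is a list that holds one entry, the list of rows, each a list of 4 numbers: the shift along the tool's x, y, z in mm, then the turn about the tool's z in rad. In form: [[[x, y, z, roll], ...]]. A call has exactly 10 rows; each row shifts and turns the commanded pose from where the row before left it, along the tool's axes as they then stand; what a row does not reach is not made up. A row lasts 1/12 s, in which the tool goes at most 41.7 mm and 7.16 degrees, less where a joint would pass 70% of its speed; a pose out of reach is approached as far as the arm can. A call is refused whole if a number of a shift passes 41.7 or a number of a turn 0.125, either way. A call with a gripper value outside its range is refused whole. "claw" is the gripper's target within -1 to 1 (shut at 1, half-way at 0, fully open at -1), set as the call begins (left out, the last holds). The fingers move at their own pace and stop on an object; "grip_force" is the grip in N (left out, the last holds). Time passes only in rows, so rows that do not move let the fingers close, or fill a call up. It gives the time, the measured TCP pose, the force, the opening and the grip force at its end, in the units of the state.
- telemetry.get_state(): the state, without advancing time (a new reading comes with each control period).
- eyes.grab_frame(name): name is "side" or "top" or "wrist"; returns the picture (400x640x3 uint8, red, green, blue); there is no depth.
- eyes.calibration(name): a dict with "mtx" (3x3 intrinsics, pixels), "rvec" (rotation vector, rad) and "tvec" (3), from world to camera coordinates, as OpenCV has them. Camera axes: x right, y down, z forward; pixel columns grow to the right and rows downward; lengths in m; the calibration is good to about 2 mm. The wrist camera is an equidistant fisheye: a pixel r from the principal point sees the ray r / f radians off the axis. A picture is of the moment at which its call begins: read the wrist's pose just before it. calibration takes no time and is no camera call; for the wrist camera it gives the pose at the moment of the call.
- ticket.job_done(): hands the job in; it is judged then, once.
Trained networks look in the newest picture that a camera, given by its name, has taken for a name from the list of things; names that differ only in an ending like _2 or _b are one class to them, and where a whole thing is asked for, a point or a joint stands for the part that bears it (a point fixed in the world has none). Each returns a list of dicts, best first, with "conf" (0 to 1); they miss things now and then, are a little off and sometimes report something else, mostly with a low value. They report only what shows in the picture. A call takes as long as a camera call. They do not tell look-alikes from the thing itself.
- recognise(camera, name): "position" ([x, y, z] in m, in world coordinates, good to about 4 mm: the middle of the surface that is visible of it).
- trace(camera, name): "mask" (400x640 bool, what is visible of it).
The state is a dict: "t": time; "q": joint angles; "qd": joint speeds; "joint_efforts": joint torques, N m; "eef_pos": TCP position; "ee_rot": TCP orientation; "force": force on the tool from outside, world axes, zero at the start; "moment": the same for the moment, N m; "width": finger opening in m; "gripper_force": force on a finger pad.
Only numpy, scipy, OpenCV 4.12 (cv2) and the standard library are available. Lean on these libraries where they do the work, as an engineer would, in place of code of your own. Each camera call takes 0.05 s, during which the arm holds its last target. There are 200 camera calls.

TASK

At the bead-making table, press the red call button all the way down and let it up again to call your workmate. Then point at the one unglazed terracotta bead in the tray: hold the fingertips just above it, two to four centimetres clear, for two seconds. Then show where it goes by pointing in the same way just above the middle of the blue bowl's mouth, and finish still pointing there. Touch no bead or bowl, and do not pass low over the dark beads or the wooden bowl.

Things in the scene. Friction and masses are not known exactly. Their poses are not given: they have to be found in the camera images.
- call (a joint): Travel of the red call button in m: 0 is up, 0.006 is fully down. It springs back; fully down takes about 5 N.
- call_top (a point): Centre of the top face of the red round push button (36 mm across), 22 mm above the table when up, which stands in a round grey housing, 52 mm across and 12 mm high, fixed to the table, and is pressed straight down. The point moves with the button.
- tray: Square plywood tray, 150 x 150 mm, rim 14 mm high and 6 mm thick, floor 6 mm thick, fixed to the table; origin at the centre of its underside, z up. Four beads stand in it in two rows of two, about 56 mm apart; which place holds which bead varies.
- pale_bead: The unglazed orange-brown terracotta bead: a loose barrel 28 mm in diameter and 22 mm high, standing on its flat end; origin at the centre of its underside, z up (top at z = 22 mm).
- dark_bead1: Near-black barrel-shaped clay bead, same shape and size as the pale one, loose; origin at the centre of its underside, z up. To be left alone.
- dark_bead2: Near-black barrel-shaped clay bead, same shape and size as the pale one, loose; origin at the centre of its underside, z up. To be left alone.
- dark_bead3: Near-black barrel-shaped clay bead, same shape and size as the pale one, loose; origin at the centre of its underside, z up. To be left alone.
- blue_bowl: Loose empty blue bowl, 120 mm across the rim and 55 mm high; origin at the centre of its underside, z up. It stands either left or right of the tray.
- blue_bowl_rim (a point): Centre of the blue bowl's mouth, at rim height; z up.
- wood_bowl: Loose empty brown wooden bowl of the same size, on the other side of the tray; origin at the centre of its underside, z up. To be left alone.
There are look-alikes about, which are no part of the job. Several things look just like the part that bears call: the one meant starts farthest to the robot's right.

How it is judged:
On the way, in this order (a step that is already met when the one before it is completed fails the run):
1. the red call button is pressed down (4.5 mm or more of its 6 mm) (value of joint call above 0.0045 m).
2. the button is let up again (value of joint call below 0.002 m).
3. the tool point stays above the terracotta bead for two seconds: within 18 mm sideways and 10 to 83 mm above its top (horizontal distance between the grasp point and pale_bead below 0.018 m and z of the grasp point in the frame of pale_bead between 0.032 and 0.105 m), for 1.8 s.
At the end, for the whole second after the job is handed in: The tool point is 10 to 85 mm above the blue bowl's rim level and within 30 mm sideways of the middle of its mouth; the button is up; beads and bowls are at rest within 8 mm of where they started (horizontal distance between the grasp point and blue_bowl_rim below 0.03 m and z of the grasp point in the frame of blue_bowl_rim between 0.01 and 0.085 m and value of joint call below 0.002 m and distance of each of pale_bead, dark_bead1, dark_bead2, dark_bead3, blue_bowl, wood_bowl from where it was at the start of the episode below 0.008 m and linear speed of each of pale_bead, dark_bead1, dark_bead2, dark_bead3, blue_bowl, wood_bowl below 0.02 m/s); the robot touches nothing.
It fails at once if a bead or a bowl is touched (contact force between any of the fingers, the arm and pale_bead above 0.3 N or contact force between any of the fingers, the arm and dark_bead1 above 0.3 N or contact force between any of the fingers, the arm and dark_bead2 above 0.3 N or contact force between any of the fingers, the arm and dark_bead3 above 0.3 N or contact force between any of the fingers, the arm and blue_bowl above 0.3 N or contact force between any of the fingers, the arm and wood_bowl above 0.3 N).
It fails at once if a bead or a bowl is moved or lifted by more than 8 mm (distance of any of pale_bead, dark_bead1, dark_bead2, dark_bead3, blue_bowl, wood_bowl from where it was at the start of the episode above 0.008 m).
It fails at once if the tool point comes right over a dark bead (within 12 mm sideways, less than 78 mm above its top) or the wooden bowl (within 25 mm of its middle, less than 80 mm above its rim) ((horizontal distance between the grasp point and dark_bead1 below 0.012 m and z of the grasp point in the frame of dark_bead1 below 0.1 m) or (horizontal distance between the grasp point and dark_bead2 below 0.012 m and z of the grasp point in the frame of dark_bead2 below 0.1 m) or (horizontal distance between the grasp point and dark_bead3 below 0.012 m and z of the grasp point in the frame of dark_bead3 below 0.1 m) or (horizontal distance between the grasp point and wood_bowl below 0.025 m and z of the grasp point in the frame of wood_bowl below 0.135 m)).
It also fails if it takes over 48 s, if anything falls off the work surface, if the arm or the gripper's body presses on something with over 40 N, if the wrist force passes 120 N, or if a joint passes its speed limit or range.

## Working session

There is one attempt and no reset: what is moved stays moved. The work goes in short steps, Python scripts to look and compute and a tool call to move; the robot and the scene stay as the last step left them, time stands still between calls to the robot, and variables do not carry over. Pictures are saved under pics/ and viewed, at most 10 in all, crops included, and the job is handed in when it is done.

Besides the shell and the picture viewer there is one more tool, called after "Call:" as name(argument=value, ...), one argument or row to a line, values as JSON. servo_tool: Moves the arm, as the interface text tells. Its arguments: {"type":"object","properties":{"series":{"type":"array"},"claw":{"type":"number"},"grip_force":{"type":"number"}},"required":["series"]}

```bash
mkdir -p pics
python3 - <<'E'
from station import telemetry, eyes, recognise
import cv2
s=telemetry.get_state();print(s['t'],s['eef_pos'],s['ee_rot'],s['width'])
for c in ['top','side']:
    im=eyes.grab_frame(c);cv2.imwrite(f'pics/{c}0.png',im[:,:,::-1])
    K=eyes.calibration(c)
    for n in ['call_top','tray','pale_bead','dark_bead1','blue_bowl','wood_bowl']:
        for d in recognise(c,n):
            p=cv2.projectPoints(d['position'].reshape(1,3) if hasattr(d['position'],'reshape') else __import__('numpy').array([d['position']]),K['rvec'],K['tvec'],K['mtx'],None)[0].ravel()
            print(c,n,round(d['conf'],2),[round(float(v),3) for v in d['position']],p.round())
E
```

```text
0.0 [0.25820274 0.62317089 0.24443151] [ 3.13995711e+00 -9.90739798e-05 -3.92899529e-01] 0.08776080837016165
top call_top 0.8 [0.589, 0.162, 0.021] [245. 167.]
top call_top 0.79 [0.389, 0.132, 0.024] [259. 264.]
top call_top 0.76 [0.438, 0.026, 0.022] [312. 238.]
top call_top 0.63 [0.48, 0.142, 0.021] [255. 219.]
top tray 0.95 [0.626, -0.01, 0.009] [327. 150.]
top dark_bead1 0.68 [0.588, 0.006, 0.024] [320. 166.]
top dark_bead1 0.49 [0.61, -0.05, 0.028] [346. 155.]
top blue_bowl 0.85 [0.488, -0.279, 0.023] [459. 210.]
top wood_bowl 0.69 [0.551, 0.299, 0.025] [178. 186.]
side call_top 0.58 [0.476, 0.14, 0.019] [288. 180.]
side call_top 0.5 [0.443, 0.02, 0.023] [284. 215.]
side tray 0.82 [0.624, -0.018, 0.005] [362. 217.]
side tray 0.36 [0.641, 0.016, 0.019] [364. 202.]
side pale_bead 0.54 [0.643, 0.014, 0.021] [365. 202.]
side dark_bead1 0.51 [0.612, -0.059, 0.027] [363. 224.]
side dark_bead1 0.4 [0.584, -0.012, 0.024] [345. 213.]
side blue_bowl 0.84 [0.488, -0.253, 0.024] [334. 311.]
side wood_bowl 0.63 [0.555, 0.314, 0.03] [303. 132.]
```

View pics/top0.png

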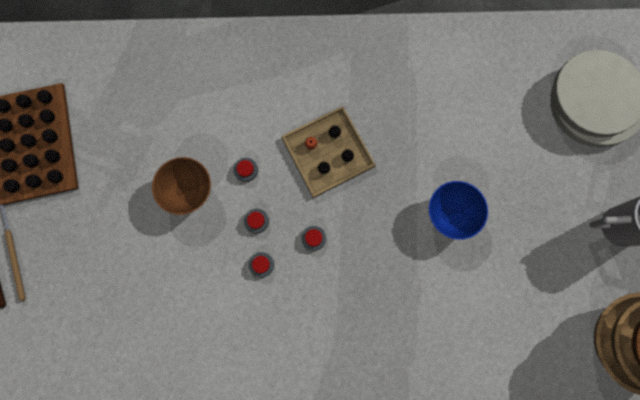

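Run:
```python
import cv2
im=cv2.imread('pics/top0.png')[120:300,160:400]
cv2.imwrite('pics/crop.png',cv2.resize(im,None,fx=3.3,fy=3.3,interpolation=cv2.INTER_CUBIC))
```

```text
(no output)
```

View pics/crop.png

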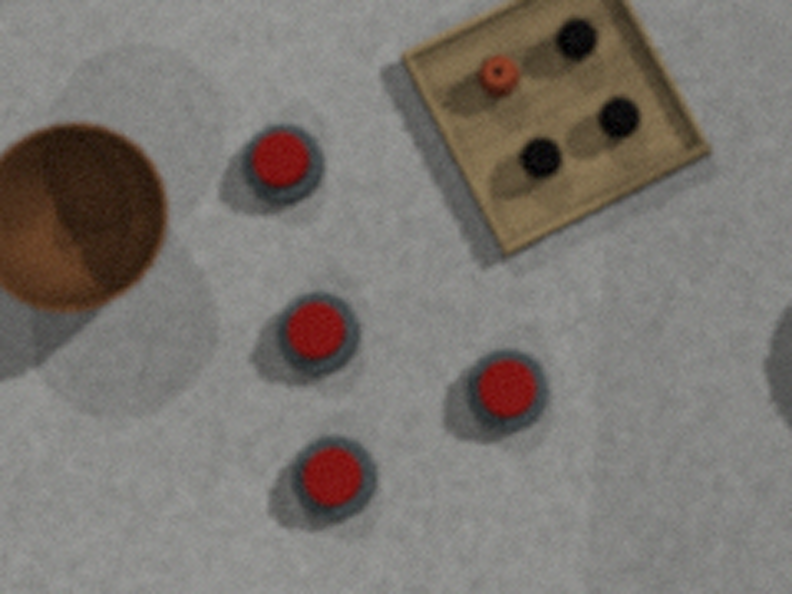

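View pics/side0.png

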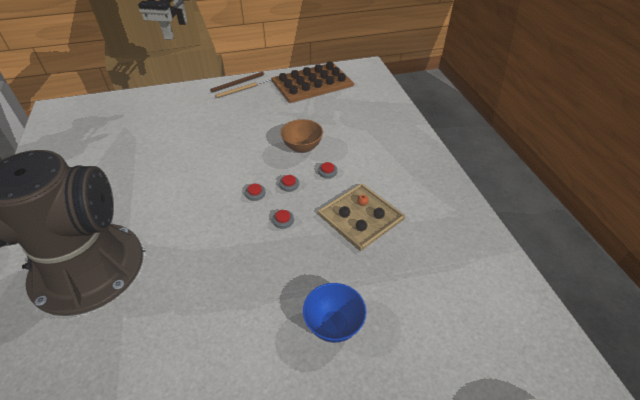

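The top view shows four red buttons at (245,168), (256,220), (261,264) and (313,238). The world y axis points left in the image, so (313,238), at y≈0.02, is farthest to the robot's right, and the enlarged crop confirms this. The terracotta bead is at (311,143), the blue bowl at (458,210) and the wood bowl at (182,185). The side view agrees.

```bash
cat > h.py <<'E'
import cv2, numpy as np
from station import eyes
def px2w(c,uv,z):
    K=eyes.calibration(c);R=cv2.Rodrigues(np.array(K['rvec'],float))[0];t=np.array(K['tvec'],float).ravel()
    d=R.T@np.linalg.solve(np.array(K['mtx'],float),[uv[0],uv[1],1]);o=-R.T@t
    return (o+d*(z-o[2])/d[2]).round(4)
def cen(m):
    n,l,s,c=cv2.connectedComponentsWithStats(m.astype(np.uint8));return [(c[i],s[i,4]) for i in range(1,n) if s[i,4]>15]
E
python3 - <<'E'
from h import *
for c in ['top','side']:
    im=cv2.imread(f'pics/{c}0.png').astype(int);b,g,r=im[...,0],im[...,1],im[...,2]
    roi=np.zeros(b.shape,bool)
    if c=='top': roi[110:290,150:500]=1
    else: roi[110:350,230:420]=1
    for n,m,z in [('red',(r>90)&(g<45)&roi,.022),('terra',(r>110)&(g>45)&(g<100)&(b<80)&(r-g>60)&roi,.022),('blue',(b>90)&(r<60)&(b-r>60)&roi,.05),('dark',(r<45)&(g<45)&(b<45)&roi,.02)]:
        for p,a in cen(m):
            print(c,n,p.round(1),a,px2w(c,p,z))
E
```

```text
top red [244.5 167.7] 202 [0.5885 0.1632 0.022 ]
top red [255.2 219.6] 219 [0.4784 0.1409 0.022 ]
top red [313.4 237. ] 222 [0.4396 0.0225 0.022 ]
top red [260.3 263.9] 230 [0.3881 0.1305 0.022 ]
top terra [311.1 141.3] 51 [0.6423 0.0227 0.022 ]
top blue [446.8 217. ] 812 [ 0.4698 -0.2453  0.05  ]
top dark [334.1 131.6] 105 [ 0.6633 -0.0266  0.02  ]
top dark [347.  155.5] 105 [ 0.61   -0.0523  0.02  ]
top dark [181.2 164.2] 88 [0.5998 0.2964 0.02  ]
top dark [323.3 167.6] 105 [ 0.5849 -0.0016  0.02  ]
side terra [327.7 167.1] 90 [0.5875 0.1587 0.022 ]
side terra [288.7 180.1] 108 [0.4772 0.1357 0.022 ]
side terra [254.3 188.9] 121 [0.3871 0.126  0.022 ]
side terra [363.4 199.4] 55 [0.6407 0.0212 0.022 ]
side terra [282.5 215.9] 145 [0.4385 0.0182 0.022 ]
side blue [330.9 308.7] 2237 [ 0.4792 -0.2609  0.05  ]
```

Call:
servo_tool(
  series=[
    [[0, 0, 0, 0], [0, 0, 0, 0], [0, 0, 0, 0], [0, 0, 0, 0], [0, 0, 0, 0], [0, 0, 0, 0], [0, 0, 0, 0], [0, 0, 0, 0], [0, 0, 0, 0], [0, 0, 0, 0]],
  ],
  claw=1,
  grip_force=10,
)

```text
t: 1.53
eef_pos: [0.2584, 0.6236, 0.2454]
ee_rot: [3.142, -0.0, -0.393]
force: [-0.2, -0.2, 0.5]
width: 0.0267
gripper_force: 0.0
```

Call:
servo_tool(
  series=[
    [[20, 24.4, 2, 0], [20, 24.4, 2, 0], [20, 24.4, 2, 0], [20, 24.4, 2, 0], [20, 24.4, 2, 0], [20, 24.4, 2, 0], [20, 24.4, 2, 0], [20, 24.4, 2, 0], [20, 24.4, 2, 0], [20, 24.4, 2, 0]],
  ],
  claw=1,
)

```text
t: 2.37
eef_pos: [0.3499, 0.3201, 0.2255]
ee_rot: [-3.141, -0.0, -0.393]
force: [0.8, 0.3, 0.4]
width: 0.0007
gripper_force: 0.0
```

Call:
servo_tool(
  series=[
    [[20, 24.4, 8, 0], [20, 24.4, 8, 0], [20, 24.4, 8, 0], [20, 24.4, 8, 0], [20, 24.4, 8, 0], [20, 24.4, 8, 0], [20, 24.4, 8, 0], [20, 24.4, 8, 0], [18, 24.4, 8, 0], [18, 24.4, 8, 0]],
  ],
)

```text
t: 3.2
eef_pos: [0.4377, 0.0197, 0.1454]
ee_rot: [-3.141, -0.001, -0.393]
force: [0.9, 0.6, 0.2]
width: 0.0006
gripper_force: 0.0
```

Run:
```python
from h import *
from station import telemetry,recognise
s=telemetry.get_state();print(s['t'],s['eef_pos'],s['ee_rot'],s['width'])
K=eyes.calibration('wrist');print({k:np.array(v).round(4).tolist() for k,v in K.items()})
im=eyes.grab_frame('wrist');cv2.imwrite('pics/w1.png',im[:,:,::-1])
for n in ['call_top','pale_bead','blue_bowl','wood_bowl']:
    print(n,[(round(d['conf'],2),np.round(d['position'],3).tolist()) for d in recognise('wrist',n)])
```

```text
3.2 [0.43773929 0.01970055 0.14538925] [-3.14083495e+00 -7.41438025e-04 -3.92622489e-01] 0.0005821333242018155
{'mtx': [[309.7069, 0.0, 323.8915], [0.0, 309.7069, 201.1589], [0.0, 0.0, 1.0]], 'rvec': [-1.6506, 2.4711, 0.3373], 'tvec': [0.1852, 0.3764, 0.3995]}
call_top [(0.91, [0.443, 0.022, 0.02]), (0.85, [0.587, 0.158, 0.024]), (0.81, [0.479, 0.139, 0.019])]
pale_bead [(0.64, [0.586, 0.012, 0.011]), (0.58, [0.63, 0.032, 0.025]), (0.32, [0.442, 0.021, 0.019])]
blue_bowl [(0.66, [0.48, -0.29, 0.033])]
wood_bowl [(0.67, [0.558, 0.313, 0.033]), (0.41, [0.584, -0.004, 0.024])]
```

View pics/w1.png

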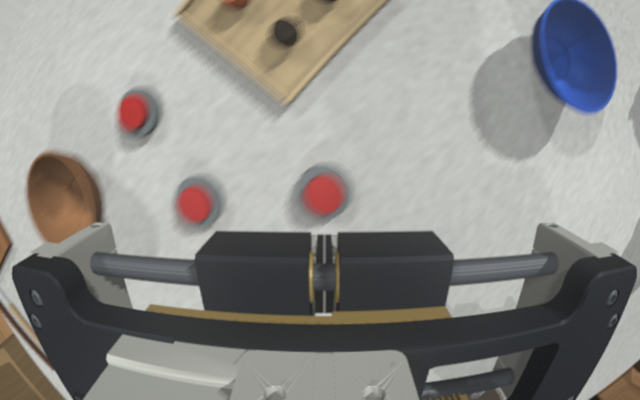

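The fisheye view shows the shut fingers at (323,275) over the right-most red button at (323,193). The three position estimates agree at (0.440, 0.021). Next I go down.

Call:
servo_tool(
  series=[
    [[1.5, -1.7, 15, 0], [0, 0, 20, 0], [0, 0, 20, 0], [0, 0, 20, 0], [0, 0, 15, 0], [0, 0, 6, 0], [0, 0, 0, 0], [0, 0, 0, 0], [0, 0, 0, 0], [0, 0, 0, 0]],
  ],
)

```text
t: 4.28
eef_pos: [0.4402, 0.0227, 0.0504]
ee_rot: [-3.14, -0.001, -0.392]
force: [0.2, -0.6, 0.2]
width: 0.0002
gripper_force: 0.0
```

Call:
servo_tool(
  series=[
    [[0, 0, 2, 0], [0, 0, 2, 0], [0, 0, 2, 0], [0, 0, 2, 0], [0, 0, 2, 0], [0, 0, 2, 0], [0, 0, 1.5, 0], [0, 0, 0, 0], [0, 0, 0, 0], [0, 0, 0, 0]],
  ],
)

```text
t: 5.12
eef_pos: [0.4395, 0.0221, 0.0359]
ee_rot: [3.141, -0.0, -0.393]
force: [-1.5, -0.5, 4.6]
width: 0.0005
gripper_force: 2.1
```

Call:
servo_tool(
  series=[
    [[0, 0, 1, 0], [0, 0, 0.5, 0], [0, 0, 0.5, 0], [0, 0, 0, 0], [0, 0, 0, 0], [0, 0, 0, 0], [0, 0, 0, 0], [0, 0, 0, 0], [0, 0, 0, 0], [0, 0, 0, 0]],
  ],
)

```text
t: 5.95
eef_pos: [0.4396, 0.0221, 0.0348]
ee_rot: [-3.141, -0.001, -0.392]
force: [-5.5, -0.9, 19.6]
width: 0.0004
gripper_force: 9.9
```

Bottomed out at 19.6 N. Now I lift and go above the bead.

Call:
servo_tool(
  series=[
    [[0, 0, -4, 0], [0, 0, -12, 0], [0, 0, -20, 0], [0, 0, -20, 0], [0, 0, -20, 0], [0, 0, -20, 0], [0, 0, -20, 0], [0, 0, 0, 0], [0, 0, 0, 0], [0, 0, 0, 0]],
  ],
)

```text
t: 6.78
eef_pos: [0.439, 0.0221, 0.1493]
ee_rot: [3.142, 0.001, -0.393]
force: [0.6, 0.0, 0.2]
width: 0.0006
gripper_force: 0.0
```

Call:
servo_tool(
  series=[
    [[13, -5, 0, 0], [23, -9.5, 0, 0], [25, -10.5, 0, 0], [25, -10.5, 0, 0], [25, -10.5, 0, 0], [25, -10.5, 0, 0], [25, -10.5, 0, 0], [25, -10, 0, 0], [0, 0, 0, 0], [0, 0, 0, 0]],
  ],
)

```text
t: 7.62
eef_pos: [0.6407, 0.0217, 0.1469]
ee_rot: [3.139, 0.003, -0.394]
force: [-0.5, -0.1, -0.4]
width: 0.0004
gripper_force: 0.0
```

Run:
```python
from h import *
from station import telemetry,recognise
s=telemetry.get_state();print(s['t'],s['eef_pos'],s['ee_rot'],s['force'])
im=eyes.grab_frame('wrist');cv2.imwrite('pics/w2.png',im[:,:,::-1])
for n in ['pale_bead','dark_bead1','blue_bowl']:
    print(n,[(round(d['conf'],2),np.round(d['position'],3).tolist()) for d in recognise('wrist',n)])
```

```text
7.6167 [0.64074521 0.02173101 0.1469417 ] [ 3.13917174  0.00318031 -0.39375466] [-0.50180793 -0.12732625 -0.42282052]
pale_bead [(0.75, [0.64, 0.026, 0.025])]
dark_bead1 [(0.69, [0.621, -0.049, 0.027]), (0.62, [0.667, -0.022, 0.027]), (0.55, [0.599, -0.012, 0.014])]
blue_bowl [(0.69, [0.488, -0.3, 0.038])]
```

View pics/w2.png

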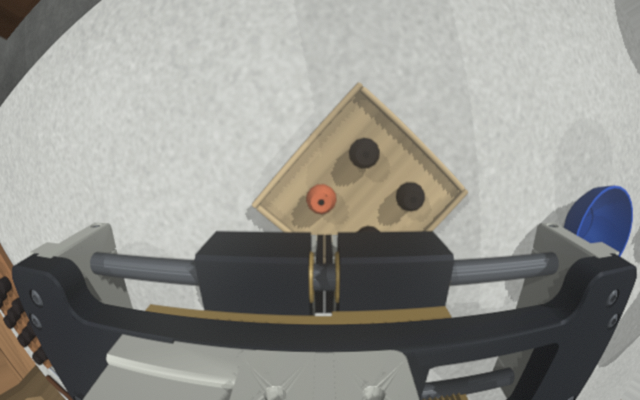

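The terracotta bead at (321,200) is in line with the fingers at (323,275), and the network puts it at (0.640, 0.026). Next I lower to z≈0.077, which leaves the tips 3 cm clear, and hold.

Call:
servo_tool(
  series=[
    [[0, -1, 8, 0], [0, 0, 14, 0], [0, 0, 14, 0], [0, 0, 14, 0], [0, 0, 12, 0], [0, 0, 8, 0], [0, 0, 0, 0], [0, 0, 0, 0], [0, 0, 0, 0], [0, 0, 0, 0]],
  ],
)

```text
t: 8.65
eef_pos: [0.6417, 0.0232, 0.0808]
ee_rot: [-3.141, -0.001, -0.393]
force: [0.2, 0.5, 0.3]
width: 0.0004
gripper_force: 0.0
```

Call:
servo_tool(
  series=[
    [[0, 0, 0, 0], [0, 0, 0, 0], [0, 0, 0, 0], [0, 0, 0, 0], [0, 0, 0, 0], [0, 0, 0, 0], [0, 0, 0, 0], [0, 0, 0, 0], [0, 0, 0, 0], [0, 0, 0, 0]],
  ],
)

```text
t: 9.48
eef_pos: [0.6411, 0.023, 0.0798]
ee_rot: [3.142, 0.0, -0.393]
force: [0.1, -0.1, 0.0]
width: 0.0005
gripper_force: 0.0
```

Call:
servo_tool(
  series=[
    [[0, 0, 0, 0], [0, 0, 0, 0], [0, 0, 0, 0], [0, 0, 0, 0], [0, 0, 0, 0], [0, 0, 0, 0], [0, 0, 0, 0], [0, 0, 0, 0], [0, 0, 0, 0], [0, 0, 0, 0]],
  ],
)

```text
t: 10.32
eef_pos: [0.6412, 0.023, 0.0799]
ee_rot: [3.142, 0.0, -0.393]
force: [0.6, -0.1, -0.4]
width: 0.0005
gripper_force: 0.0
```

Call:
servo_tool(
  series=[
    [[0, 0, 0, 0], [0, 0, 0, 0], [0, 0, 0, 0], [0, 0, 0, 0], [0, 0, 0, 0], [0, 0, 0, 0], [0, 0, 0, 0], [0, 0, 0, 0], [0, 0, 0, 0], [0, 0, 0, 0]],
  ],
)

```text
t: 11.15
eef_pos: [0.6412, 0.023, 0.0799]
ee_rot: [-3.142, -0.0, -0.393]
force: [1.1, 0.5, 0.9]
width: 0.0004
gripper_force: 0.0
```

Run:
```python
from h import *
from station import trace
for c in ['top','side']:
    eyes.grab_frame(c)
    for d in trace(c,'blue_bowl')[:1]:
        pts=np.argwhere(d['mask'])[:,::-1].astype(np.int32)
        (e,r)=cv2.minEnclosingCircle(pts);print(c,d['conf'],e,r,px2w(c,e,.055),cv2.boundingRect(pts))
        # fit rim: hull points on plane z=.055
        h=cv2.convexHull(pts)[:,0];w=np.array([px2w(c,p,.055)[:2] for p in h],np.float32)
        print(cv2.minEnclosingCircle(w))
```

```text
top 0.6 (457.5, 210.5) 30.207714080810547 [ 0.4817 -0.2663  0.055 ] (428, 182, 60, 58)
((0.4827364981174469, -0.26657089591026306), 0.05932050943374634)
side 0.88 (334.3730163574219, 311.0) 31.7690486907959 [ 0.4834 -0.2699  0.055 ] (303, 283, 64, 60)
((0.4831938147544861, -0.2690443992614746), 0.061589743942022324)
```

Held for 2.5 s or more. The bowl mouth is at (0.483, −0.268), and its measured radius of 60 mm is right. Now I lift, cross high and lower.

Call:
servo_tool(
  series=[
    [[0, 0, -10, 0], [0, 0, -20, 0], [0, 0, -20, 0], [0, 0, -20, 0], [0, 0, -10, 0], [0, 0, 0, 0], [0, 0, 0, 0], [0, 0, 0, 0], [0, 0, 0, 0], [0, 0, 0, 0]],
  ],
)

```text
t: 12.18
eef_pos: [0.6406, 0.0229, 0.1587]
ee_rot: [3.14, 0.002, -0.393]
force: [0.4, -0.3, -0.6]
width: 0.0002
gripper_force: 0.0
```

Call:
servo_tool(
  series=[
    [[-2, 19, 0, 0], [-4, 38, 0, 0], [-4, 39, 0, 0], [-4, 39, 0, 0], [-4, 39, 0, 0], [-4, 39, 0, 0], [-4, 39, 0, 0], [-4, 39, 0, 0], [-4.5, 38, 0, 0], [0, 0, 0, 0]],
  ],
)

```text
t: 13.02
eef_pos: [0.4794, -0.2718, 0.1593]
ee_rot: [3.141, 0.002, -0.397]
force: [-0.0, 0.4, -0.6]
width: 0.0003
gripper_force: 0.0
```

Call:
servo_tool(
  series=[
    [[0, 0, 0, 0], [0, 0, 0, 0], [0, 0, 6, 0], [0, 0, 12, 0], [0, 0, 12, 0], [0, 0, 12, 0], [0, 0, 6, 0], [0, 0, 0, 0], [0, 0, 0, 0], [0, 0, 0, 0]],
  ],
)

```text
t: 13.85
eef_pos: [0.484, -0.2675, 0.1123]
ee_rot: [3.142, -0.001, -0.392]
force: [-0.1, 0.2, -0.2]
width: 0.0005
gripper_force: 0.0
```

Run:
```python
from h import *
from station import telemetry
s=telemetry.get_state();print(s['t'],s['eef_pos'],s['force'])
cv2.imwrite('pics/side1.png',eyes.grab_frame('side')[:,:,::-1])
```

```text
13.85 [ 0.48401997 -0.26745884  0.11232977] [-0.08146786  0.21994086 -0.21579563]
```

View pics/side1.png

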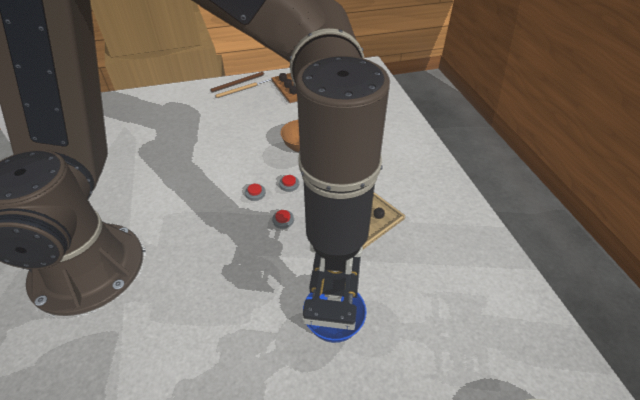

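The gripper is over the blue bowl at (335,312), and the button at (283,217) is up. I lower a touch, settle and hand in.

Call:
servo_tool(
  series=[
    [[0, 0, 3, 0], [0, 0, 3, 0], [0, 0, 0, 0], [0, 0, 0, 0], [0, 0, 0, 0], [0, 0, 0, 0], [0, 0, 0, 0], [0, 0, 0, 0], [0, 0, 0, 0], [0, 0, 0, 0]],
  ],
)

```text
t: 14.73
eef_pos: [0.4834, -0.2677, 0.1059]
ee_rot: [-3.142, -0.0, -0.393]
force: [-0.2, 0.3, 0.7]
width: 0.0005
gripper_force: 0.0
```

```bash
python3 -c "
from station import ticket
print(ticket.job_done())"
```

```text
the job is handed in; nothing more can be done
None
```

I pressed the right-most red button to the bottom and let it up, held over the terracotta bead for at least 2.5 s, and handed the job in at 14.7 s while pointing about 3 cm above the middle of the blue bowl's mouth; the hand-in returned no verdict.

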